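# Prise open the terminal box

### The arm

A 6-joint arm with a two-finger parallel gripper is mounted at the origin on a cart in front of the work surface, level with it; the furniture and walls round the work are solid. World frame = base frame: x ahead of the robot, y to its left, z up, the work surface at z = 0. Lengths are in m, angles in rad, forces in N, time in s.
With the tool pointing down it reaches from about 0.25 to 0.775 m from the base axis. Payload 4 kg.
Tool frame: the origin (TCP) lies midway between the tips of the shut fingers; the grasp point (between the pads) lies 19 mm behind it; z points along the fingers, y is the line along which they close (so a half turn about z gives the same grasp; the last joint's range is limited). The gripper opens to 94 mm and grips with 3 to 60 N. Pads are 16 mm wide; open, the fingers measure 119 mm over their backs; the gripper's body (75 mm by 177 mm) begins 78 mm behind the grasp point.
Start: joints at [1.119, 0.087, 1.371, -0, 1.684, -0.103], TCP at [0.188, 0.517, 0.206] pointing down, gripper open.
Joint ranges: [-3.1, 3.1], [-0.76, 2.03], [0.27, 2.55], [-1.08, 4.22], [0.17, 2.65], [-2.57, 2.57]. Speed limits (rad/s): [2.79, 2.79, 3.14, 3.14, 3.14, 3.14].

### API

Orientations are given as [roll, pitch, yaw] about the fixed x, y, z axes, in that order (R = Rz(yaw) Ry(pitch) Rx(roll)).
In Python, from bench import sensors, eyes, job gives the robot as it stands.
- The arm moves only by the tool arm_command, never from a script. Its argument "series" is a list of rows, each a list of 7 numbers: the opening, from 0 (shut) to 1 (fully open), then the shift along the tool's x, y, z in cm, then the turn, a rotation vector about the tool's x, y, z in rad. In form: [[fingers, dx, dy, dz, wx, wy, wz], ...]. A call has 1 to 20 rows; each row shifts and turns the commanded pose from where the row before left it, along the tool's axes as they then stand; what a row does not reach is not made up. A row lasts 1/10 s, in which the tool goes at most 50 mm and 8.59 degrees, less where a joint would pass 70% of its speed; a pose out of reach is approached as far as the arm can. A call with a gripper value outside its range is refused whole. The fingers move at their own pace and stop on an object; the grip force is fixed at half the most. Time passes only in rows, so rows that do not move let the fingers close. It gives the time, the measured TCP pose, the force and the opening at its end, in the units of the state.
- sensors.get_obs(): the state, without advancing time (a new reading comes with each control period).
- eyes.snapshot(name): name is "side" or "top" or "wrist"; returns the picture (480x640x3 uint8, blue, green, red); there is no depth.
- eyes.get_calibration(name): a dict with "mtx" (3x3 intrinsics, pixels), "k1" (the pictures are not rectified: a ray, as slopes to the right and down, at radius r is drawn at 1 + k1 r^2 times it, then the intrinsics apply), "R" (3x3) and "t" (3): a world point X has camera coordinates R X + t. Camera axes: x right, y down, z forward; pixel columns grow to the right and rows downward; lengths in m; the calibration is good to about 2 mm. A picture is of the moment at which its call begins: read the wrist's pose just before it. get_calibration takes no time and is no camera call; for the wrist camera it gives the pose at the moment of the call.
- job.close_job(): hands the job in, once; it reports no verdict.
The state is a dict: "time": time; "joint_positions": joint angles; "qvel": joint speeds; "joint_torque": joint torques, N m; "tool_pos": TCP position; "ee_rot": TCP orientation; "wrist_force": force on the tool from outside, world axes, zero at the start; "wrist_torque": the same for the moment, N m; "width": finger opening in m.
Only numpy, scipy, OpenCV 4.12 (cv2) and the standard library are available. Lean on these libraries where they do the work, as an engineer would, in place of code of your own. Each camera call takes 0.05 s, during which the arm holds its last target. There are 200 camera calls.

### The job

Take the flat-bladed prising tool from the wooden rack and, with its blade in the pocket at the front of the grey metal box, lever up the flush hinged cover and swing it open until it stands upright or leans back; keep the gripper itself off the box and its cover. Then hang the tool back in the rack slot as you found it, leaving the cover open and the other things on the table where they are.

Things in the scene. Friction and masses are not known exactly. Their poses are not given: they have to be found in the camera images.
- box: Grey metal terminal box fixed to the table, 150 (x) x 160 (y) x 75 (z) mm, aluminium cover set flush in its rim. Origin: centre of the underside, z up; the front with the prising pocket faces its -x, the hinge runs along y at the back. Hollow under the cover (floor at z = 6 mm; a terminal strip 24 mm high at x = 15 to 45 mm).
- pocket (a point): Centre of the pocket's mouth, box (-58, 0, 75) mm. The pocket is open on top, 18 mm front to back (box x = -67 to -49 mm), 44 mm wide (y), floor 35 mm below the rim, 8 mm lip in front; behind, it opens into the hollow under the cover: a blade coming down leaning 20 to 50 degrees from vertical, handle towards the box's front, gets its tip under the cover.
- cover_edge (a point): Middle of the cover's free front edge, at its underside; moves with the cover. Shut: box (-49, 0, 69.5) mm, just behind the pocket. The cover is a 5 mm plate, 108 x 142 mm, its top flush with the rim; the free edge is 109 mm from the hinge axis, the underside 3 mm below the axis when shut.
- cover_hinge (a point): Middle of the cover's hinge axis: box frame (60, 0, 72.5) mm; fixed to the box. The axis runs along box y.
- cover (a joint): Angle of the cover, rad: 0 shut and flush, grows as the free edge rises, 1.57 upright, stop at 1.9. 0.2 kg plate on a stiff friction hinge (about 0.3 N m): it stays where it is left; opening takes about 4 N at the free edge.
- pry_tool: Flat prising tool, 152 mm long, 0.1 to 0.21 kg, same either way round. Origin: middle of the guard's underside; z towards the handle's end. Dark wood handle 20 (x) x 26 (y) mm, z = 6 to 72 mm; steel guard 32 x 40 x 6 mm; steel blade 24 (y) x 3 (x) mm down to z = -80 mm. At the start it hangs upright in the rack slot, guard on the rack's top.
- pry_tip (a point): Tip of the blade, tool frame (0, 0, -80) mm; axes as the tool.
- rack: Wooden rack block, fixed to the table, 60 (x) x 80 (y) x 95 (z) mm. Origin: centre of the underside, z up. A slot 12 (x) x 35 (y) mm goes down through its middle; the tool's blade hangs in it with the blade's width along rack y. It stands to the left or to the right in front of the box.
- slot (a point): Centre of the slot's mouth on the rack's top: rack frame (0, 0, 95) mm. Hung up, the tool's origin is within a few mm of it.
- meter: Bystander: small grey meter box with a dial and a knob, 76 x 68 x 67 mm, loose; origin: centre of the underside.
- radio: Bystander: black hand-held radio lying down, 255 x 56 x 33 mm with its aerial, loose.
- blacktape: Bystander: roll of black tape, 62 mm diameter, 19 mm high, loose.
- measure: Bystander: orange pocket tape measure, 67 x 75 x 35 mm, loose.

How it is judged:
On the way, in this order (a step that is already met when the one before it is completed fails the run):
1. the cover is levered up past 0.15 rad by the tool (tool touching box or cover) (value of joint cover above 0.15 rad and contact force between pry_tool and box above 0.3 N), for 0.04 s.
2. the cover stands open, past 1.35 rad (value of joint cover above 1.35 rad), for 0.1 s.
At the end, for the whole second after the job is handed in: The cover stands open at more than 1.35 rad (77 degrees), and the tool hangs still and released in the rack slot, blade down: its origin within 10 mm of the slot's centre sideways and 91 to 101 mm above the rack's foot (guard down on the rack's top), within 0.12 rad of upright (value of joint cover above 1.35 rad and horizontal distance between pry_tool and slot below 0.01 m and z of pry_tool in the frame of rack between 0.091 and 0.101 m and angle between pry_tool's own z axis and vertical below 0.12 rad and linear speed of pry_tool below 0.02 m/s and contact force between the fingers and pry_tool below 0.1 N); the robot touches nothing.
It fails at once if the gripper or arm touches the box or its cover (over 2 N) (contact force between any of the fingers, the arm and box above 2 N).
It fails at once if a bystander is moved more than 30 mm (distance of any of meter, radio, blacktape, measure from where it was at the start of the episode above 0.03 m).
It also fails if it takes over 61 s, if anything falls off the work surface, if the arm or the gripper's body presses on something with over 40 N, if the wrist force passes 120 N, or if a joint passes its speed limit or range.

## Working session

There is one attempt and no reset: what is moved stays moved. The work goes in short steps, Python scripts to look and compute and a tool call to move; the robot and the scene stay as the last step left them, time stands still between calls to the robot, and variables do not carry over. Pictures are saved under pics/ and viewed, on a budget of 10 in all, crops included, one or two more only if the job needs it, and the job is handed in when it is done.

Besides the shell and the picture viewer there is one more tool, called as name(argument=value, ...), one argument or row to a line, values as JSON. arm_command: Moves the arm, as the interface text tells. Its arguments: {"type":"object","properties":{"series":{"type":"array","items":{"type":"array","items":{"type":"number"}}}},"required":["series"]}

```bash
mkdir -p pics
python3 - <<'E'
from bench import sensors, eyes, job
import cv2,json
o=sensors.get_obs();print(o)
for n in("top","side"):
    c=eyes.get_calibration(n);print(n,c)
    cv2.imwrite(f"pics/{n}0.png",eyes.snapshot(n))
E
ls
```

```text
{'time': 0.0, 'joint_positions': array([ 1.11887871e+00,  8.79372181e-02,  1.37224711e+00, -2.99093437e-05,
        1.68360996e+00, -1.03068596e-01]), 'qvel': array([ 1.98829417e-04,  7.00775272e-04, -9.64266644e-05, -8.92701757e-04,
        2.00556612e-03, -7.77712863e-04]), 'joint_torque': array([ 2.04973680e-03, -3.40176022e+01, -3.02435374e+01,  7.21093523e-02,
        3.29212379e-02, -1.58379689e-04]), 'tool_pos': array([0.18775307, 0.51637002, 0.20431754]), 'ee_rot': array([-3.13939965e+00, -1.96948596e-04,  2.79274008e+00]), 'wrist_force': array([-0.62154127,  0.21088534,  0.03800864]), 'wrist_torque': array([-0.0023803 , -0.02793239,  0.01754475]), 'width': 0.0940889705579111}
top {'mtx': array([[518.96296862,   0.        , 332.94490554],
       [  0.        , 518.96296862, 242.88443317],
       [  0.        ,   0.        ,   1.        ]]), 'k1': -0.055182943842926734, 'R': array([[-1.76950593e-03, -9.99729325e-01,  2.31979566e-02],
       [-9.92934719e-01, -9.95882101e-04, -1.18657710e-01],
       [ 1.18648695e-01, -2.32440220e-02, -9.92664194e-01]]), 't': array([0.04496549, 0.52638774, 1.12304691])}
side {'mtx': array([[478.31166901,   0.        , 321.73168531],
       [  0.        , 478.31166901, 234.52188955],
       [  0.        ,   0.        ,   1.        ]]), 'k1': -0.03373837883165024, 'R': array([[ 0.99937537, -0.02753642,  0.02214986],
       [ 0.00575862, -0.4915055 , -0.87085543],
       [ 0.03486702,  0.87043902, -0.49103992]]), 't': array([-0.49990566,  0.08835445,  1.07702789])}
pics
```

View pics/top0.png

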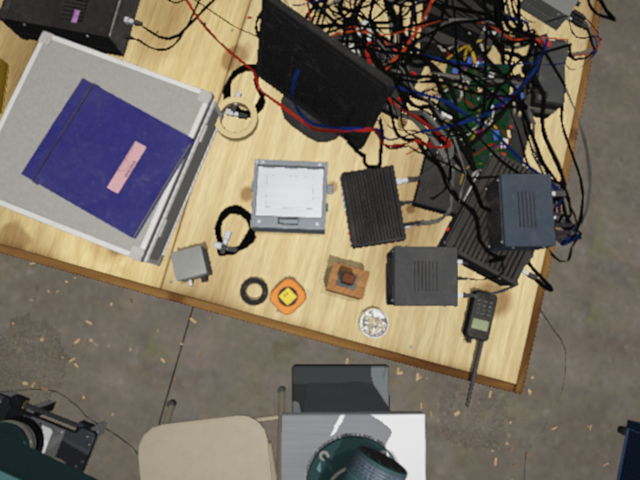

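View pics/side0.png

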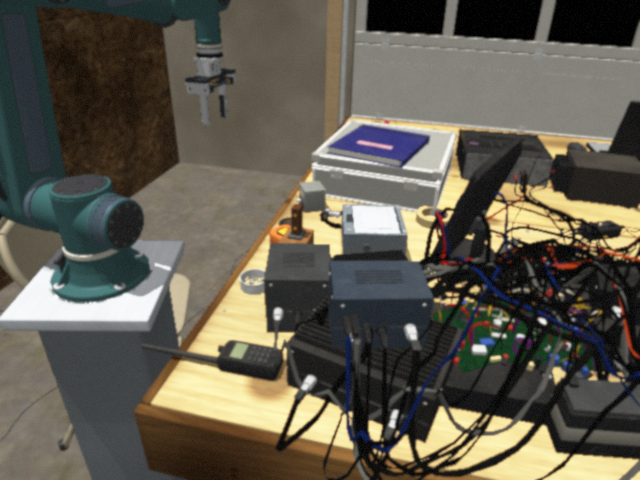

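The top view shows the box around (290,196), with its pocket at (288,221), the rack and tool at (347,279), and a dark case beside the rack at (422,275). I'll enlarge that area for exact pixels.

```bash
cat > h.py <<'E'
import numpy as np,cv2
from bench import sensors,eyes,job
from scipy.spatial.transform import Rotation as Ro
def px2w(c,u,v,z):
    K=c["mtx"];d=np.array([c["k1"],0,0,0,0])
    s=cv2.undistortPoints(np.array([[[u,v]]],float),K,d)[0,0]
    r=c["R"].T@np.array([s[0],s[1],1]);o=-c["R"].T@c["t"]
    return o+r*(z-o[2])/r[2]
def w2px(c,X):
    return cv2.projectPoints(np.array(X,float).reshape(-1,3),cv2.Rodrigues(c["R"])[0],c["t"],c["mtx"],np.array([c["k1"],0,0,0,0]))[0][:,0]
E
python3 - <<'E'
import cv2
i=cv2.imread("pics/top0.png")[145:305,240:400]
cv2.imwrite("pics/crop0.png",cv2.resize(i,None,fx=3.75,fy=3.75,interpolation=cv2.INTER_CUBIC))
E
```

```text
(no output)
```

View pics/crop0.png

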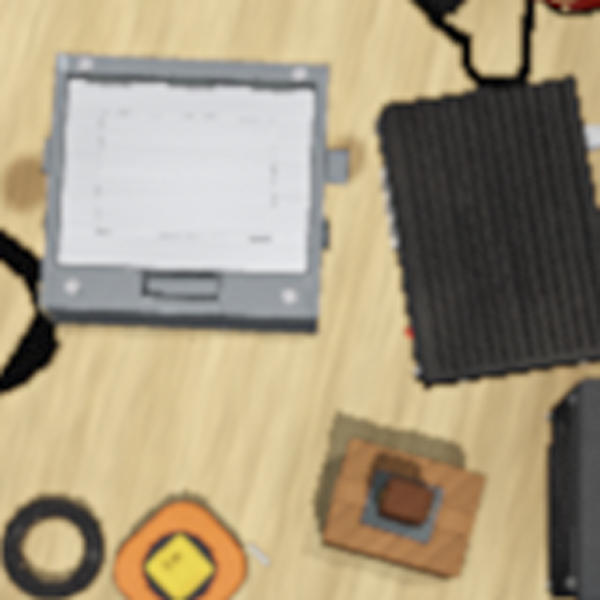

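Run:
```python
from h import *
c=eyes.get_calibration("top")
f=lambda p,z:px2w(c,p[0]/3.75+240-.4,p[1]/3.75+145-.4,z)
cov=[f(p,.075) for p in[(68,78),(318,92),(306,272),(58,265)]]
print(np.round(cov,4)); 
m=lambda a,b:(a+b)/2
d=m(cov[0],cov[1])-m(cov[2],cov[3]);e=cov[0]+cov[3]-cov[1]-cov[2]
print("len",np.linalg.norm(d),np.linalg.norm(e)/2,"yaw",np.arctan2(d[1],d[0]),np.arctan2(-e[0],e[1]),"cen",np.mean(cov,0))
print("pocket",f((182,286),.075))
k=[f(p,.075) for p in[(60,55),(327,67)]];print("back",k,np.linalg.norm(k[0]-k[1]),np.arctan2(*(-(k[0]-k[1])[[0]],(k[0]-k[1])[1])))
r=[f(p,.095) for p in[(350,437),(485,475),(460,577),(323,543)]];print(np.round(r,4),np.mean(r,0))
d=r[0]+r[1]-r[2]-r[3];e=r[0]+r[3]-r[1]-r[2];print(np.linalg.norm(d)/2,np.linalg.norm(e)/2,np.arctan2(d[1],d[0]),np.arctan2(-e[0],e[1]))
print("handle top",f((407,504),.167), "guard",f((402,506),.101))
print("psu",f((552,385),.08),f((552,590),.08))
```

```text
[[0.6906 0.2091 0.075 ]
 [0.6827 0.0641 0.075 ]
 [0.5768 0.071  0.075 ]
 [0.5807 0.2129 0.075 ]]
len 0.10806601303331753 0.14358746634676986 yaw -0.04948502227027531 -0.040775189917969974 cen [0.63272538 0.13926471 0.075     ]
pocket [0.56859919 0.14187195 0.075     ]
back [array([0.70435748, 0.2139613 , 0.075     ]), array([0.69769817, 0.05888475, 0.075     ])] 0.15521946586327579 [-0.04291571]
[[ 0.4803  0.0464  0.095 ]
 [ 0.4591 -0.0288  0.095 ]
 [ 0.4025 -0.0144  0.095 ]
 [ 0.4214  0.0614  0.095 ]] [0.44084418 0.01612199 0.095     ]
0.05956606282046989 0.07814726303379887 -0.24996807252663145 -0.25955443397817834
handle top [0.43941938 0.01852808 0.167     ] guard [0.4415821  0.01782915 0.101     ]
psu [ 0.51123178 -0.06893417  0.08      ] [ 0.39532962 -0.06737797  0.08      ]
```

The pocket is near world (0.57, 0.14) with box yaw about -0.045. The rack is at (0.441, 0.016) with yaw about -0.255. I'll write a helper that computes rows, then move above the rack.

```bash
cat >> h.py <<'E'
def rel(p0,R0,p1,R1):
    "shift (cm) in the tool axes of 0, turn in the tool axes of 0"
    return np.round(R0.T@(np.array(p1)-p0)*100,2),np.round(Ro.from_matrix(R0.T@R1).as_rotvec(),3)
def cur():
    o=sensors.get_obs();return o["tool_pos"],Ro.from_euler("xyz",o["ee_rot"]).as_matrix()
def ori(yaw,lean):
    "finger axis z leaning 'lean' towards heading yaw, tool y along heading"
    h=np.array([np.cos(yaw),np.sin(yaw),0]);u=np.array([0,0,1.])
    z=h*np.sin(lean)-u*np.cos(lean);y=h*np.cos(lean)+u*np.sin(lean)
    return np.column_stack([np.cross(y,z),y,z])
E
python3 - <<'E'
from h import *
p,R=cur();T=ori(-.255,0);print(Ro.from_matrix(T).as_euler("xyz"))
print(rel(p,R,p,T)); print(rel(p,T,[.441,.017,.30],T))
E
```

```text
[3.14159265 0.         1.31579633]
(array([0., 0., 0.]), array([-2.000e-03,  1.000e-03,  1.477e+00]))
(array([-41.94,  37.1 ,  -9.56]), array([0., 0., 0.]))
```

arm_command(
  series=[
    [1,0,0,-0.9,0,0,0.134],
    [1,0,0,-0.9,0,0,0.134],
    [1,0,0,-0.9,0,0,0.134],
    [1,0,0,-0.9,0,0,0.134],
    [1,0,0,-0.9,0,0,0.134],
    [1,0,0,-0.9,0,0,0.134],
    [1,0,0,-0.9,0,0,0.134],
    [1,0,0,-0.9,0,0,0.134],
    [1,0,0,-0.9,0,0,0.134],
    [1,0,0,-0.9,0,0,0.134],
    [1,0,0,-0.6,0,0,0.137],
  ],
)

```text
time: 1.2
tool_pos: [0.188, 0.5168, 0.3016]
ee_rot: [-3.142, 0.0, 1.31]
wrist_force: [-0.5, 0.1, 0.1]
width: 0.0941
```

arm_command(
  series=[
    [1,-2.8,2.47,0,0,0,0],
    [1,-2.8,2.47,0,0,0,0],
    [1,-2.8,2.47,0,0,0,0],
    [1,-2.8,2.47,0,0,0,0],
    [1,-2.8,2.47,0,0,0,0],
    [1,-2.8,2.47,0,0,0,0],
    [1,-2.8,2.47,0,0,0,0],
    [1,-2.8,2.47,0,0,0,0],
    [1,-2.8,2.47,0,0,0,0],
    [1,-2.8,2.47,0,0,0,0],
    [1,-2.8,2.47,0,0,0,0],
    [1,-2.8,2.47,0,0,0,0],
    [1,-2.8,2.47,0,0,0,0],
    [1,-2.8,2.47,0,0,0,0],
    [1,-2.8,2.47,0,0,0,0],
    [1,0,0,0,0,0,0],
    [1,0,0,0,0,0,0],
  ],
)

```text
time: 2.9
tool_pos: [0.4404, 0.0167, 0.3008]
ee_rot: [-3.14, -0.0, 1.314]
wrist_force: [-0.5, 0.4, 0.1]
width: 0.0943
```

Run:
```python
from h import *
print(sensors.get_obs()["tool_pos"],sensors.get_obs()["ee_rot"])
c=eyes.get_calibration("wrist");im=eyes.snapshot("wrist")
cv2.imwrite("pics/w1.png",im);import pickle;pickle.dump(c,open("w1.pkl","wb"))
print(c["R"],-c["R"].T@c["t"]);print(w2px(c,[[.441,.017,.095],[.441,.017,.173],[.569,.142,.075]]))
```

```text
[0.44037326 0.01668995 0.30077475] [-3.13963408e+00 -3.16445680e-04  1.31405089e+00]
[[ 0.96738844 -0.25329301 -0.00150476]
 [-0.24565698 -0.93963955  0.23818096]
 [-0.0617435  -0.23004386 -0.97121963]] [0.45783811 0.08459286 0.48071501]
[[323.73172085 216.13322116]
 [323.93866886 234.52494979]
 [425.7259947   45.30971365]]
```

View pics/w1.png

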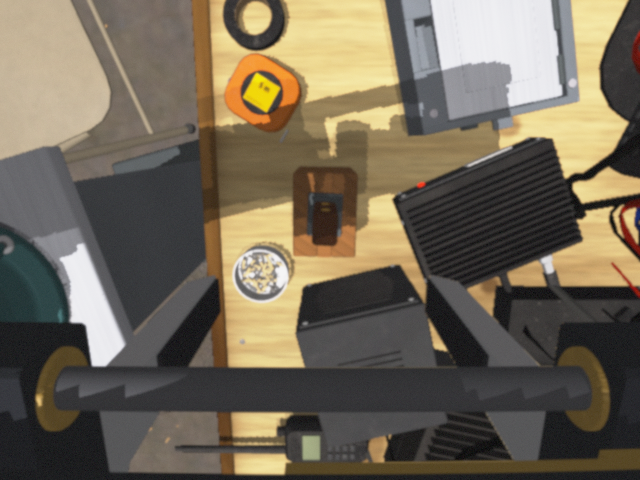

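Run:
```python
from h import *
import pickle;c=pickle.load(open("w1.pkl","rb"))
print(px2w(c,325,213,.095),px2w(c,325,233,.167),px2w(c,424,42,.075))
p,R=cur();T=ori(-.255,0)
print(rel(p,R,[.442,.019,.113],T))
```

```text
[0.44289713 0.0195751  0.095     ] [0.4417647  0.01663889 0.167     ] [0.56805745 0.14513101 0.075     ]
(array([ 0.19,  0.15, 18.81]), array([-0.001, -0.   , -0.   ]))
```

arm_command(
  series=[
    [1,0.1,0.15,2.5,0,0,0],
    [1,0.1,0,3,0,0,0],
    [1,0,0,3,0,0,0],
    [1,0,0,3,0,0,0],
    [1,0,0,3,0,0,0],
    [1,0,0,2,0,0,0],
    [1,0,0,1.3,0,0,0],
    [1,0,0,1,0,0,0],
    [1,0,0,0,0,0,0],
    [0,0,0,0,0,0,0],
    [0,0,0,0,0,0,0],
    [0,0,0,0,0,0,0],
    [0,0,0,0,0,0,0],
    [0,0,0,0,0,0,0],
    [0,0,0,0,0,0,0],
    [0,0,0,0,0,0,0],
    [0,0,0,0,0,0,0],
  ],
)

```text
time: 4.65
tool_pos: [0.4425, 0.0186, 0.1134]
ee_rot: [-3.142, -0.0, 1.316]
wrist_force: [0.1, -0.0, -0.2]
width: 0.0335
```

arm_command(
  series=[
    [0,0,0,0,0,0,0],
    [0,0,0,0,0,0,0],
    [0,0,0,0,0,0,0],
    [0,0,0,0,0,0,0],
    [0,0,0,0,0,0,0],
  ],
)

```text
time: 5.15
tool_pos: [0.4425, 0.0186, 0.1135]
ee_rot: [3.142, -0.0, 1.316]
wrist_force: [0.6, -0.6, -0.4]
width: 0.0204
```

```bash
cat >> h.py <<'E'
P=np.array([.569,.1425,.075]);YB=-.045;L=.0985
H=np.array([np.cos(YB),np.sin(YB),0])
def tcp_for_tip(bx,bz,lean):
    "bx,bz mm in box frame (y=0); returns TCP pose"
    T=ori(YB,lean);tip=P+H*(bx+58)/1000+np.array([0,0,bz/1000-.075])
    return tip-T[:,2]*L,T
E
python3 - <<'E'
from h import *
a=np.radians(35)
p,R=cur();p=p+[0,0,.12]
q,T=tcp_for_tip(-58-40*np.sin(a),72.25+40*np.cos(a),a)
print(q,rel(p,R,p,T),rel(p,T,q,T))
E
```

```text
[0.48964008 0.14607361 0.18570256] (array([0., 0., 0.]), array([-0.609,  0.064, -0.203])) (array([12.95,  0.65,  6.28]), array([0., 0., 0.]))
```

arm_command(
  series=[
    [0,0,0,-1,0,0,0],
    [0,0,0,-2,0,0,0],
    [0,0,0,-3,0,0,0],
    [0,0,0,-3,0,0,0],
    [0,0,0,-3,0,0,0],
    [0,0,0,0,-0.1015,0.0107,-0.0338],
    [0,0,0,0,-0.1015,0.0107,-0.0338],
    [0,0,0,0,-0.1015,0.0107,-0.0338],
    [0,0,0,0,-0.1015,0.0107,-0.0338],
    [0,0,0,0,-0.1015,0.0107,-0.0338],
    [0,0,0,0,-0.1015,0.0107,-0.0338],
    [0,3.2,0.16,1.5,0,0,0],
    [0,3.2,0.16,1.5,0,0,0],
    [0,3.2,0.16,1.6,0,0,0],
    [0,3.3,0.17,1.6,0,0,0],
    [0,0,0,0,0,0,0],
    [0,0,0,0,0,0,0],
  ],
)

```text
time: 6.85
tool_pos: [0.4887, 0.1461, 0.1858]
ee_rot: [2.533, 0.001, 1.527]
wrist_force: [0.5, -0.1, -2.5]
width: 0.0201
```

Run:
```python
from h import *
p,R=cur();a=np.radians(35)
q,T=tcp_for_tip(-58-40*np.sin(a),72.25+40*np.cos(a),a)
print(p,rel(p,R,q,T))
tip=p+R[:,2]*L
m=[]
for n in("side","wrist","top"):
    c=eyes.get_calibration(n);im=eyes.snapshot(n)
    pts=w2px(c,[tip,P,p,P+H*.009,P-H*.009]);print(n,np.round(pts,1).tolist())
    x,y=(pts[0]+pts[1])/2;w=100 if n=="wrist" else 45
    x=int(np.clip(x,w,640-w));y=int(np.clip(y,w,480-w));print(x-w,y-w,400/2/w)
    cv2.imwrite("pics/tmp.png",im)
    m.append(cv2.resize(im[y-w:y+w,x-w:x+w],(400,400),interpolation=cv2.INTER_CUBIC)[:,:])
cv2.imwrite("pics/m2.png",cv2.resize(np.hstack(m[:2]),(800,400)));cv2.imwrite("pics/t2.png",m[2])
```

```text
[0.4886608  0.1461023  0.18583324] (array([0.  , 0.07, 0.07]), array([-0.002,  0.   ,  0.002]))
side [[339.3, 205.7], [348.6, 216.9], [316.9, 174.2], [352.2, 217.0], [344.9, 216.8]]
298 166 4.444444444444445
wrist [[320.5, 243.5], [323.8, 231.5], [320.1, 295.4], [333.2, 230.1], [314.2, 233.0]]
222 137 2.0
top [[286.3, 229.8], [287.8, 220.7], [281.9, 252.8], [288.1, 216.5], [287.6, 224.8]]
242 180 4.444444444444445
```

View pics/m2.png

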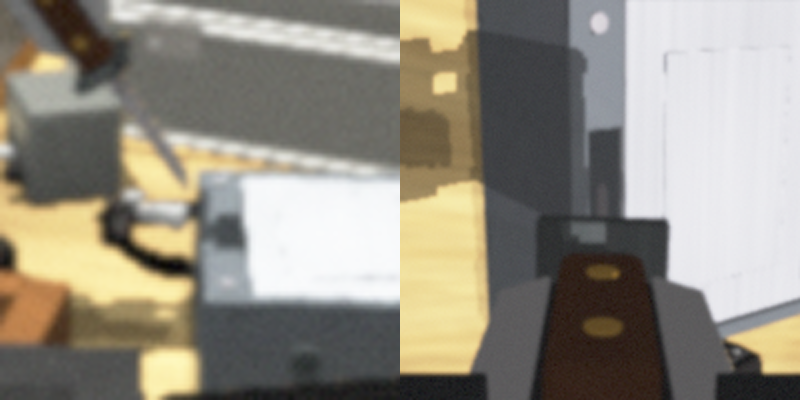

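Left (side view): blade tip at crop (183,183), just in front of and above the pocket at (228,230). Right (wrist view): pocket columns match the prediction to about 1 px. Inserting along the blade.

arm_command(
  series=[
    [0,0.15,0.05,1.5,0,0,0],
    [0,0,0,1.5,0,0,0],
    [0,0,0,1,0,0,0],
    [0,0,0,0.8,0,0,0],
    [0,0,0,0,0,0,0],
    [0,0,0,0,0,0,0],
  ],
)

```text
time: 7.6
tool_pos: [0.5174, 0.1455, 0.1478]
ee_rot: [2.53, -0.0, 1.525]
wrist_force: [-0.4, -0.7, -1.4]
width: 0.0203
```

arm_command(
  series=[
    [0,0,0,0.7,0,0,0],
    [0,0,0,0.6,0,0,0],
    [0,0,0,0.6,0,0,0],
    [0,0,0,0,0,0,0],
  ],
)

```text
time: 8.0
tool_pos: [0.5278, 0.1451, 0.1304]
ee_rot: [2.532, 0.0, 1.525]
wrist_force: [-0.4, 0.4, -1.0]
width: 0.0201
```

```bash
cat > plan.py <<'E'
from h import *
p,R=cur();P[1]=.145
P[1]+=(p-tcp_for_tip(-58,75,0)[0])[1]*0
def edge(t):return np.array([60,72.5])+[-109*np.cos(t)-3*np.sin(t),109*np.sin(t)-3*np.cos(t)]
q,T=p,R
for t in np.r_[.05,.12,.2,.3,.4,.5,.6,.7,.8,.9,1.,1.1,1.2,1.3,1.4,1.5,1.6,1.7]:
    a=np.radians(np.interp(t,[0,.4],[35,45]));s=np.interp(t,[0,.3,1],[22,18,18])
    d=np.array([np.sin(a),-np.cos(a)]);n=np.array([np.cos(a),np.sin(a)])
    d2=np.array([np.cos(t),-np.sin(t)]) if t>np.pi/2-a else d
    n2=np.array([np.sin(t),np.cos(t)]) if t>np.pi/2-a else n
    x,z=edge(t)+s*d2-1.5*n2
    q2,T2=tcp_for_tip(x,z,a);q2[1]=p[1]+(q2[0]-p[0])*np.tan(YB)
    sh,w=rel(q,T,q2,T2);print(round(t,2),(x.round(1),z.round(1)),sh,w);q,T=q2,T2
E
python3 plan.py
```

```text
0.05 (np.float64(-37.6), np.float64(56.9)) [-0.    0.61 -0.29] [-0.024  0.001 -0.   ]
0.12 (np.float64(-37.2), np.float64(65.6)) [ 0.    0.25 -0.67] [-0.031 -0.    -0.   ]
0.2 (np.float64(-36.1), np.float64(75.4)) [-0.    0.35 -0.71] [-0.035  0.    -0.   ]
0.3 (np.float64(-34.0), np.float64(87.6)) [ 0.    0.52 -0.78] [-0.044 -0.     0.   ]
0.4 (np.float64(-29.9), np.float64(98.4)) [ 0.    0.6  -0.51] [-0.044  0.    -0.   ]
0.5 (np.float64(-25.4), np.float64(108.3)) [-0.    1.02 -0.39] [0. 0. 0.]
0.6 (np.float64(-20.0), np.float64(117.8)) [ 0.    1.05 -0.28] [0. 0. 0.]
0.7 (np.float64(-13.6), np.float64(126.6)) [-0.    1.08 -0.18] [0. 0. 0.]
0.8 (np.float64(-6.6), np.float64(134.6)) [-0.    1.06 -0.07] [0. 0. 0.]
0.9 (np.float64(-0.1), np.float64(141.0)) [0.   0.91 0.01] [0. 0. 0.]
1.0 (np.float64(7.0), np.float64(146.6)) [-0.   0.9  0.1] [0. 0. 0.]
1.1 (np.float64(14.7), np.float64(151.6)) [0.   0.89 0.19] [0. 0. 0.]
1.2 (np.float64(22.8), np.float64(155.7)) [-0.    0.87  0.28] [0. 0. 0.]
1.3 (np.float64(31.3), np.float64(159.0)) [0.   0.83 0.37] [0. 0. 0.]
1.4 (np.float64(40.1), np.float64(161.4)) [-0.    0.79  0.45] [0. 0. 0.]
1.5 (np.float64(49.1), np.float64(163.0)) [0.   0.74 0.53] [0. 0. 0.]
1.6 (np.float64(58.2), np.float64(163.6)) [0.   0.69 0.6 ] [0. 0. 0.]
1.7 (np.float64(67.3), np.float64(163.3)) [-0.    0.62  0.66] [0. 0. 0.]
```

arm_command(
  series=[
    [0,0,0.3,-0.07,-0.012,0,0],
    [0,0,0.31,-0.07,-0.012,0,0],
    [0,0,0.13,-0.33,-0.015,0,0],
    [0,0,0.13,-0.33,-0.016,0,0],
    [0,0,0.18,-0.35,-0.018,0,0],
    [0,0,0.18,-0.35,-0.018,0,0],
    [0,0,0,0,0,0,0],
  ],
)

```text
time: 8.7
tool_pos: [0.5276, 0.1452, 0.1506]
ee_rot: [2.44, 0.0, 1.525]
wrist_force: [-5.8, -0.3, -3.6]
width: 0.0199
```

Run:
```python
from h import *
m=[]
p,R=cur();print(p,p+R[:,2]*L)
for n in("side","wrist"):
    c=eyes.get_calibration(n);im=eyes.snapshot(n)
    x,y=w2px(c,[P])[0];w=60 if n=="side" else 150
    x=int(np.clip(x,w,640-w));y=int(np.clip(y,w,480-w))
    m.append(cv2.resize(im[y-w:y+w,x-w:x+w],(400,400),interpolation=cv2.INTER_CUBIC))
cv2.imwrite("pics/m3.png",np.hstack(m))
```

```text
[0.52758061 0.14516448 0.15056243] [0.59107785 0.14224598 0.07531728]
```

View pics/m3.png

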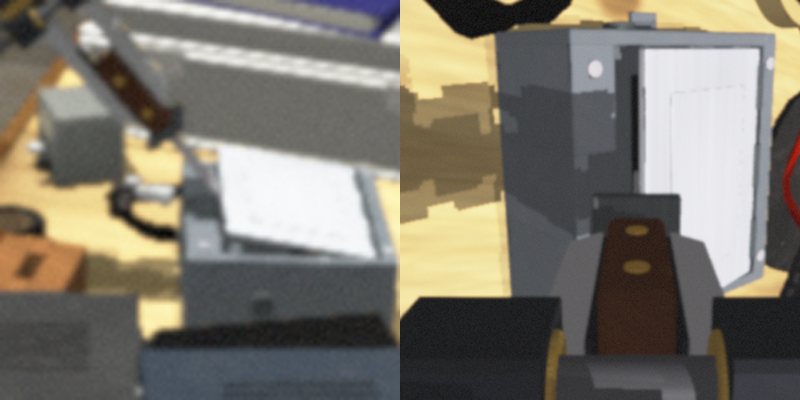

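The cover is up about 0.2 rad: in the side crop its free edge runs from (220,150) to (245,240), with the blade under it. Continuing along the arc.

arm_command(
  series=[
    [0,0,0.26,-0.39,-0.022,0,0],
    [0,0,0.26,-0.39,-0.022,0,0],
    [0,0,0.3,-0.26,-0.022,0,0],
    [0,0,0.3,-0.26,-0.022,0,0],
    [0,0,0.51,-0.2,0,0,0],
    [0,0,0.51,-0.2,0,0,0],
    [0,0,0.53,-0.14,0,0,0],
    [0,0,0.53,-0.14,0,0,0],
    [0,0,0.54,-0.09,0,0,0],
    [0,0,0.54,-0.09,0,0,0],
    [0,0,0.53,-0.04,0,0,0],
    [0,0,0.53,-0.04,0,0,0],
    [0,0,0,0,0,0,0],
  ],
)

```text
time: 10.1
tool_pos: [0.5525, 0.1443, 0.2061]
ee_rot: [2.349, -0.001, 1.525]
wrist_force: [-1.4, 0.8, -2.8]
width: 0.02
```

arm_command(
  series=[
    [0,0,0.45,0,0,0,0],
    [0,0,0.45,0,0,0,0],
    [0,0,0.45,0.05,0,0,0],
    [0,0,0.45,0.05,0,0,0],
    [0,0,0.45,0.1,0,0,0],
    [0,0,0.45,0.1,0,0,0],
    [0,0,0.43,0.14,0,0,0],
    [0,0,0.43,0.14,0,0,0],
    [0,0,0.42,0.18,0,0,0],
    [0,0,0.42,0.18,0,0,0],
    [0,0,0.4,0.22,0,0,0],
    [0,0,0.4,0.22,0,0,0],
    [0,0,0.37,0.26,0,0,0],
    [0,0,0.37,0.26,0,0,0],
    [0,0,0.35,0.3,0,0,0],
    [0,0,0.35,0.3,0,0,0],
    [0,0,0.31,0.33,0,0,0],
    [0,0,0.31,0.33,0,0,0],
    [0,0,0,0,0,0,0],
  ],
)

```text
time: 12.0
tool_pos: [0.6259, 0.1408, 0.2351]
ee_rot: [2.349, -0.0, 1.525]
wrist_force: [-1.7, -0.9, -1.2]
width: 0.0196
```

Run:
```python
from h import *
m=[]
p,R=cur();t=p+R[:,2]*L;print(p,t,"box tip",(t-P)@H*1000-58,t[2])
for n in("side","top"):
    c=eyes.get_calibration(n);im=eyes.snapshot(n)
    x,y=w2px(c,[t])[0];w=75
    x=int(np.clip(x,w,640-w));y=int(np.clip(y,w,480-w))
    m.append(cv2.resize(im[y-w:y+w,x-w:x+w],(400,400),interpolation=cv2.INTER_CUBIC))
cv2.imwrite("pics/m4.png",np.hstack(m))
```

```text
[0.62592837 0.14078554 0.23505257] [0.69597806 0.13760731 0.1658775 ] box tip 69.06960895839909 0.16587749937209834
```

View pics/m4.png

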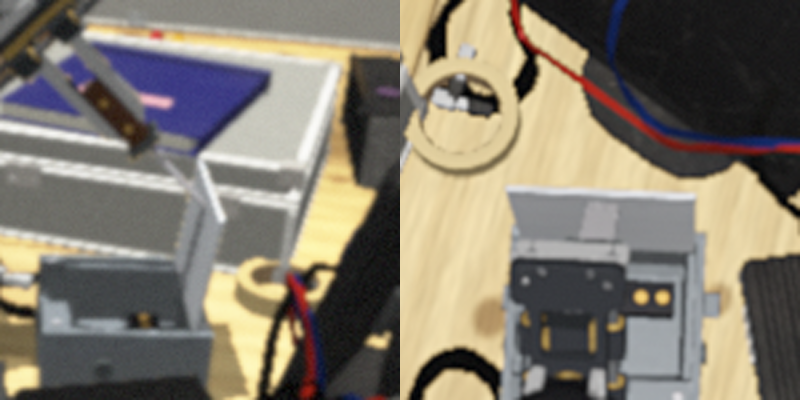

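Run:
```python
from h import *
p,R=cur();q=[.4425,.0186,.2435];T=ori(-.2555,0)
print(rel(p,R,q,T));p2=p+R@[0,0,-.04];print(rel(p2,R,[.4425,.0186,.2635],R),rel(p2,R,p2,T))
```

```text
(array([-13.05, -11.9 , -13.21]), array([ 0.79 , -0.084,  0.199]))
(array([-13.05, -10.48, -10.61]), array([0., 0., 0.])) (array([0., 0., 0.]), array([ 0.79 , -0.084,  0.199]))
```

arm_command(
  series=[
    [0,0,-0.5,-1,0,0,0],
    [0,0,0,-1.5,0,0,0],
    [0,0,0,-1.5,0,0,0],
    [0,-2.2,-1.67,-1.77,0,0,0],
    [0,-2.2,-1.67,-1.77,0,0,0],
    [0,-2.2,-1.67,-1.77,0,0,0],
    [0,-2.2,-1.67,-1.77,0,0,0],
    [0,-2.2,-1.65,-1.77,0,0,0],
    [0,-2.05,-1.65,-1.76,0,0,0],
    [0,0,0,0,0.0987,-0.0105,0.0249],
    [0,0,0,0,0.0987,-0.0105,0.0249],
    [0,0,0,0,0.0987,-0.0105,0.0249],
    [0,0,0,0,0.0987,-0.0105,0.0249],
    [0,0,0,0,0.0987,-0.0105,0.0249],
    [0,0,0,0,0.0987,-0.0105,0.0249],
    [0,0,0,0,0.0987,-0.0105,0.0249],
    [0,0,0,0,0.0987,-0.0105,0.0249],
    [0,0,0,0,0,0,0],
    [0,0,0,0,0,0,0],
  ],
)

```text
time: 14.0
tool_pos: [0.4534, 0.0204, 0.2641]
ee_rot: [-3.135, 0.004, 1.314]
wrist_force: [0.6, 0.6, -1.2]
width: 0.02
```

Run:
```python
from h import *
p,R=cur();T=ori(-.2555,0);print(p,rel(p,R,[.4425,.0186,.2035],T))
m=[]
for n in("side","wrist"):
    c=eyes.get_calibration(n);im=eyes.snapshot(n)
    t=p+R[:,2]*L;pts=w2px(c,[p-R[:,2]*.05,t]);x,y=pts[1];w=60 if n=="side" else 110
    x=int(np.clip(x,w,640-w));y=int(np.clip(y,w,480-w));print(n,(pts-[x-w,y-w])*200/w)
    m.append(cv2.resize(im[y-w:y+w,x-w:x+w],(400,400),interpolation=cv2.INTER_CUBIC))
cv2.imwrite("pics/m5.png",np.hstack(m))
```

```text
[0.45342158 0.02041843 0.26414207] (array([-0.43, -0.97,  6.07]), array([-0.006,  0.004, -0.001]))
side [[202.47331616 -22.33979971]
 [200.43086636 200.46225095]]
wrist [[204.68383119 392.74218258]
 [201.31934081 200.80515543]]
```

View pics/m5.png

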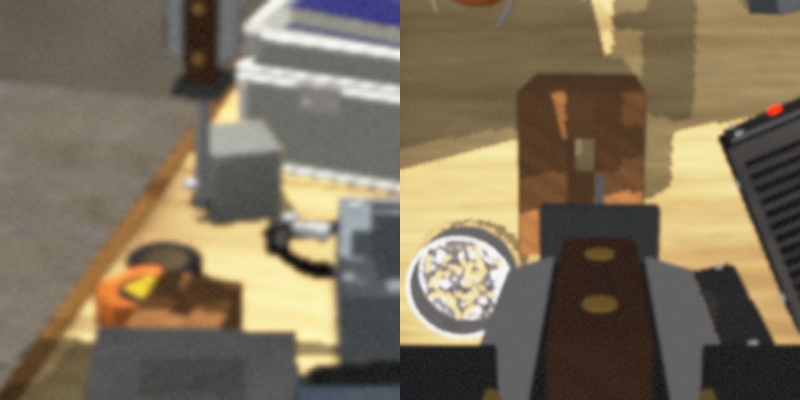

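The blade hangs straight (side tip at (202,205), as predicted). Correcting the 1 cm lateral offset, then lowering.

arm_command(
  series=[
    [0,-0.43,-0.97,0,-0.006,0.004,0],
    [0,0,0,2.5,0,0,0],
    [0,0,0,2.5,0,0,0],
    [0,0,0,0,0,0,0],
    [0,0,0,0,0,0,0],
  ],
)

```text
time: 14.6
tool_pos: [0.4415, 0.0188, 0.2141]
ee_rot: [-3.139, -0.0, 1.313]
wrist_force: [1.5, -0.3, -0.5]
width: 0.0197
```

arm_command(
  series=[
    [0,0,0.1,1,-0.002,0,0],
    [0,0,0,1,0,0,0],
    [0,0,0,1,0,0,0],
    [0,0,0,1.5,0,0,0],
    [0,0,0,1.5,0,0,0],
    [0,0,0,1.5,0,0,0],
    [0,0,0,1.5,0,0,0],
    [0,0,0,0.6,0,0,0],
    [0,0,0,0.3,0,0,0],
    [0,0,0,0,0,0,0],
    [0,0,0,0,0,0,0],
  ],
)

```text
time: 15.7
tool_pos: [0.4438, 0.0185, 0.115]
ee_rot: [-3.142, -0.0, 1.313]
wrist_force: [0.6, 1.2, -1.1]
width: 0.0199
```

Near the original height with no contact force. I'll lower the last 1 mm and release.

arm_command(
  series=[
    [0,0,-0.1,0.13,0,0,0],
    [0,0,0,0,0,0,0],
    [1,0,0,0,0,0,0],
    [1,0,0,0,0,0,0],
    [1,0,0,0,0,0,0],
    [1,0,0,0,0,0,0],
    [1,0,0,0,0,0,0],
    [1,0,0,0,0,0,0],
    [1,0,0,0,0,0,0],
    [1,0,0,0,0,0,0],
    [1,0,0,0,0,0,0],
    [1,0,0,0,0,0,0],
    [1,0,0,0,0,0,0],
  ],
)

```text
time: 17.0
tool_pos: [0.4422, 0.0188, 0.113]
ee_rot: [-3.14, -0.0, 1.313]
wrist_force: [-0.3, -0.2, -0.3]
width: 0.0943
```

arm_command(
  series=[
    [1,0,0,-1,0,0,0],
    [1,0,0,-2,0,0,0],
    [1,0,0,-3,0,0,0],
    [1,0,0,-3,0,0,0],
    [1,0,0,-3,0,0,0],
    [1,0,0,-3,0,0,0],
    [1,0,0,-3,0,0,0],
    [1,0,0,0,0,0,0],
    [1,0,0,0,0,0,0],
    [1,0,0,0,0,0,0],
  ],
)

```text
time: 18.0
tool_pos: [0.4419, 0.0188, 0.2916]
ee_rot: [-3.137, 0.0, 1.313]
wrist_force: [-0.4, 0.5, -0.8]
width: 0.0937
```

Run:
```python
from h import *
m=[]
for n,w in(("side",90),("wrist",120)):
    c=eyes.get_calibration(n);im=eyes.snapshot(n)
    x,y=w2px(c,[[.5,.06,.1] if n=="side" else [.4425,.0186,.12]])[0]
    x=int(np.clip(x,w,640-w));y=int(np.clip(y,w,480-w))
    print(n,(w2px(c,[[.443,.018,.095],[.443,.018,.167]])-[x-w,y-w])*200/w)
    m.append(cv2.resize(im[y-w:y+w,x-w:x+w],(400,400),interpolation=cv2.INTER_CUBIC))
cv2.imwrite("pics/m6.png",np.hstack(m))
```

```text
side [[145.98289108 224.93051456]
 [145.72478572 159.97301088]]
wrist [[202.10564886 192.9497276 ]
 [202.54632211 222.6504073 ]]
```

View pics/m6.png

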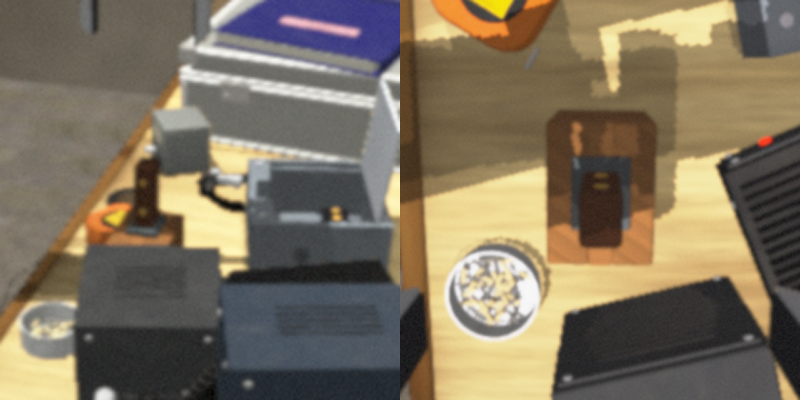

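The tool hangs upright in the rack, with the guard seated (side (147,160–235), wrist handle at (601,210)). The cover stands open and the bystanders in view look undisturbed. Handing in.

```bash
python3 -c "
from bench import job
print(job.close_job())"
```

```text
the job is handed in; nothing more can be done
None
```

The cover is open and the prising tool is hanging back in its rack slot. I handed the job in at about 18 s of the 61 s allowed; no verdict was reported.

- **Levering:** I gripped the handle across its 20 mm faces, put the blade into the pocket leaning 35°, and levered the cover up to about 0.2 rad. A mid-way picture showed the blade under the raised edge.
- **Opening:** I pushed the cover along its arc to about 1.65–1.7 rad, judged from the commanded tip path and a picture taken there. I didn't measure the cover's angle separately.
- **Hanging back:** I lowered the tool to its original grasp pose within about 1 mm, released it and backed off straight up.

**Last checks:**
- The final pictures show the tool upright with its guard on the rack's top, the cover standing open, and the gripper clear and open.
- The wrist force, read at the end of each move, was never above about 7 N.
- The radio was outside the final crops, but the arm never went near it. The meter, black tape and tape measure looked undisturbed, though I didn't measure their positions.
- **Disagreements:** My estimates of the pocket's sideways position differed by 3 mm or more, which was within the blade's clearance. The move back to the rack ended 1 cm off; I corrected that before lowering the tool.

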